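Lock the drain brush at full length and hold it over the drain

TASK

The telescoping drain brush stands in its cup on the soap ledge: with it still standing there, press the orange button in its grip, pull the handle up past the first stop to the second, and let the button spring back out so that the brush is locked at full length. Then take hold of it without pressing the button, lift it out, and finish while still holding it steady, hanging upright with its bristles straight over the sink's drain, higher than the sink's rim and touching nothing but your gripper. Leave the other things on the ledge and the counter where they are.

Things in the scene. Friction and masses are not known exactly. Their poses are not given: they have to be found in the camera images.
- brush: Telescoping drain brush, loose, standing head down. Origin: centre of the bristles' flat lower end; z up the brush, x to its button side. Upwards: white bristle head 23 mm thick to 45 mm, steel tube 18 mm to 141 mm, grey collar 23 mm to 155 mm (one piece, 160 to 240 g), then the handle: steel rod 11 mm with a dark grey grip on top, about 80 g. 227 mm tall pushed in, 307 mm drawn out.
- handle (a joint): How far the handle is drawn up out of the tube, m: 0 pushed in and locked (start), 0.040 first stop, 0.080 second stop and hard end. Locked: 1.5 mm of play (0.0785 to 0.080). Button in: it slides with 0.9 N friction, and the tube stays down by its weight. Button out: locked at a stop, a pull lifts the whole brush; let go between stops it stays there, and a pull snaps it in at the next one.
- button (a joint): How far the button is pressed in, m: 0 out, 0.005 fully in, flush with the grip. Unlocks above 0.003; needs 2.5 N to start, 6 N to be fully in. It springs out when let go (only to about 0.002 between two stops) and stays in only while pressed: squeezing the grip between two fingers along brush x presses it.
- grip (a point): Centre of the dark grey grip, on the brush's axis, 192 mm above the brush's origin when pushed in, 272 mm drawn out; moves with the handle. Rounded block 26 mm along brush x, 24 mm along brush y, 70 mm tall (35 mm above and below this point). Its two faces across brush y are plain: gripped there the button is not touched. An orange inlay on the top end marks the button's side.
- button_face (a point): Centre of the outer face of the orange button, on the +x face of the grip at the height of its centre. Face 14 mm wide, 20 mm tall; it stands 5 mm proud of the grip when out, and is pressed towards brush -x.
- cup: White ceramic cup that the brush stands in, fixed to the ledge. Origin: centre of its underside, z up. Round foot 68 mm across; straight wall 33 mm outside and 25 mm inside diameter; its inner floor is 8 mm and its rim 50 mm above the origin. The ledge's top is at z = 0.015.
- sink: Low blue sink, fixed on the counter. Origin: on the counter under the drain's centre, axes along the world's. Bowl 250 mm in x, 340 mm in y about the origin, rim at z = 0.062. To its left (+y) a deck to y = 0.23 m with a steel tap 0.18 m tall, whose spout ends 85 mm from the drain's centre.
- drain (a point): Centre of the drain: a steel flange 64 mm across with a dark hole in it, in the middle of the bowl's floor, 18 mm above the counter.
- rack: Steel slotted rack with three toothbrushes, on the ledge's left end, loose; 72 x 120 mm, 190 mm tall. Origin: centre of its underside. Leave alone.
- dish: Pale ridged plastic soap dish on the ledge, 72 x 118 x 16 mm, loose. Origin: centre of its underside. Leave alone.
- soap: White soap bar 55 x 85 x 24 mm lying in the dish. Origin: centre of its underside. Leave alone.
- compact: Round pink mirror compact with a brass press-button catch, 72 mm across, 15 mm high, on the ledge, loose. Origin: centre of its underside. Leave alone.
- comb: Black plastic comb 170 x 30 x 5 mm lying on the ledge, loose. Origin: middle of its underside, x along its length. Leave alone.
- tumbler: Green glass tumbler, 72 mm across, 95 mm tall, on the counter right of the sink, loose. Origin: centre of its underside. Leave alone.
- pump: White pump bottle, 66 mm across, 163 mm tall, on the counter right of the sink, loose. Origin: centre of its underside. Leave alone.

How it is judged:
By the outcome, as a careful person would: the job done as asked, in the order asked, and still so for the second after the job is handed in, while the arm keeps its last pose, push and grip.
It also fails if it takes over 54 s, if anything falls off the work surface, if the arm or the gripper's body presses on something with over 40 N, if the wrist force passes 120 N, or if a joint passes its speed limit or range.

ROBOT

A 7-joint arm with a two-finger parallel gripper is mounted at the origin on the work surface. World frame = base frame: x ahead of the robot, y to its left, z up, the work surface at z = 0. Lengths are in m, angles in rad, forces in N, time in s.
With the tool pointing down it reaches from about 0.35 to 0.9 m from the base axis. Payload 8.1 kg.
Tool frame: the origin (TCP) lies on the centre line of the jaws, within the pads' length; the fingertips stand 8 mm ahead of it and the grasp point (between the pads) lies 11 mm behind it; z points along the fingers, y is the direction in which the jaws open and shut (so a half turn about z gives the same grasp; the last joint's range is limited). The gripper opens to 92 mm and grips with 3 to 60 N. Pads are 19 mm wide; open, the fingers measure 130 mm over their backs; the gripper's body (75 mm by 190 mm) begins 47 mm behind the grasp point.
Start: joints at [-1.342, 0.434, 0.025, 1.573, -0.012, 1.134, -0.075], TCP at [0.204, 0.591, 0.235] pointing down, gripper open.
Joint ranges: [-2.62, 2.62], [-0.44, 2.09], [-1.27, 1.32], [0.08, 2.57], [-1.32, 4.46], [0.12, 2], [-2.74, 2.74]. Speed limits (rad/s): [2.22, 2.22, 3.01, 3.01, 3.14, 3.14, 3.14].

INTERFACE

Orientations are given as a rotation vector (axis times angle).
In Python, from cell import ctrl, imaging, workorder gives the robot as it stands.
- The arm moves only by the tool play_rows, never from a script. Its argument "plan" is a list that holds one entry, the list of rows, each a list of 7 numbers: the shift along the tool's x, y, z scaled (see below), then the turn, a rotation vector about the tool's x, y, z scaled (see below), then the opening, from -1 (shut) to 1 (fully open). In form: [[[tx, ty, tz, rx, ry, rz, claw], ...]]. A call has 1 to 20 rows; each row shifts and turns the commanded pose from where the row before left it, along the tool's axes as they then stand; what a row does not reach is not made up. The controller multiplies each number of a shift by 500 mm and each number of a turn by 30 degrees. A row lasts 1/8 s, in which the tool goes at most 62.5 mm and 10.7 degrees, less where a joint would pass 70% of its speed; a pose out of reach is approached as far as the arm can. A call with a number of a shift or a turn outside -1 to 1 is refused whole. A call with a gripper value outside its range is refused whole. The fingers move at their own pace and stop on an object; the grip force is fixed at half the most. Time passes only in rows, so rows that do not move let the fingers close. It gives the time, the measured TCP pose, the force and the opening at its end, in the units of the state.
- ctrl.read_state(): the state, without advancing time (a new reading comes with each control period).
- imaging.read_camera(name): name is "scene" or "top" or "wrist"; returns a dict with "color" (480x640x3 uint8, red, green, blue), "range_z" (480x640 float32, m along the optical axis (not along the pixel's ray), 0 where there is no reading), "mtx" (3x3 intrinsics, pixels), "T" (4x4, takes a point from camera to world coordinates). Camera axes: x right, y down, z forward; pixel columns grow to the right and rows downward; lengths in m; the calibration is good to about 2 mm. The wrist camera is an equidistant fisheye: a pixel r from the principal point sees the ray r / f radians off the axis. A picture is of the moment at which its call begins.
- workorder.close_job(): hands the job in, once; it reports no verdict.
The state is a dict: "time_s": time; "joint_pos": joint angles; "qd": joint speeds; "tau": joint torques, N m; "eef_pos": TCP position; "eef_rot": TCP orientation; "force": force on the tool from outside, world axes, zero at the start; "wrist_torque": the same for the moment, N m; "grip_width": finger opening in m.
Only numpy, scipy, OpenCV 4.12 (cv2) and the standard library are available. Lean on these libraries where they do the work, as an engineer would, in place of code of your own. Each camera call takes 0.05 s, during which the arm holds its last target.

## Working session

There is one attempt and no reset: what is moved stays moved. The work goes in short steps, Python scripts to look and compute and a tool call to move; the robot and the scene stay as the last step left them, time stands still between calls to the robot, and variables do not carry over. Pictures are saved under pics/ and viewed, and the job is handed in when it is done.

Besides the shell and the picture viewer there is one more tool, called after "Request:" as name(argument=value, ...), one argument or row to a line, values as JSON. play_rows: Moves the arm, as the interface text tells. Its arguments: {"type":"object","properties":{"plan":{"type":"array"}},"required":["plan"]}

```bash
ls; mkdir -p pics
python3 - <<'E'
from cell import ctrl, imaging
import cv2
s=ctrl.read_state()
print({k:s[k] for k in s})
for n in ("scene","top","wrist"):
    c=imaging.read_camera(n)
    cv2.imwrite(f"pics/{n}0.png",c["color"][:,:,::-1])
    print(n,c["mtx"],c["T"].round(3))
E
```

```text
pics
{'time_s': 0.0, 'joint_pos': array([-1.34158635,  0.43522529,  0.02493737,  1.57411041, -0.01156471,
        1.13398271, -0.07511517]), 'qd': array([ 0.00012682,  0.00030464,  0.00115793,  0.00059024, -0.00075933,
       -0.00027562, -0.00036486]), 'tau': array([ 2.58098225e-04, -6.67875552e+01,  9.85073335e-01, -3.14458108e+01,
       -6.04942068e-02,  4.30193602e-02,  1.80724610e-04]), 'eef_pos': array([0.20347804, 0.59041846, 0.23393797]), 'eef_rot': array([-5.18859926e-01, -3.09834549e+00,  2.47905962e-03]), 'force': array([-0.01349987, -0.61135386, -0.20995432]), 'wrist_torque': array([-0.02844541,  0.04204735, -0.0474599 ]), 'grip_width': 0.0919040304891084}
scene [[587.96217028   0.         317.33335941]
 [  0.         587.96217028 234.77246021]
 [  0.           0.           1.        ]] [[-0.887  0.279 -0.368  1.043]
 [ 0.461  0.562 -0.686  0.998]
 [ 0.015 -0.779 -0.627  1.082]
 [ 0.     0.     0.     1.   ]]
top [[482.01269118   0.         328.11525958]
 [  0.         482.01269118 242.01084276]
 [  0.           0.           1.        ]] [[ 0.026 -0.994  0.106  0.383]
 [-0.999 -0.024  0.021 -0.036]
 [-0.018 -0.107 -0.994  1.386]
 [ 0.     0.     0.     1.   ]]
wrist [[371.64829954   0.         326.44755004]
 [  0.         371.64829954 239.30855337]
 [  0.           0.           1.        ]] [[ 0.326  0.908  0.264  0.133]
 [ 0.945 -0.313 -0.091  0.616]
 [ 0.     0.28  -0.96   0.383]
 [ 0.     0.     0.     1.   ]]
```

View pics/scene0.png

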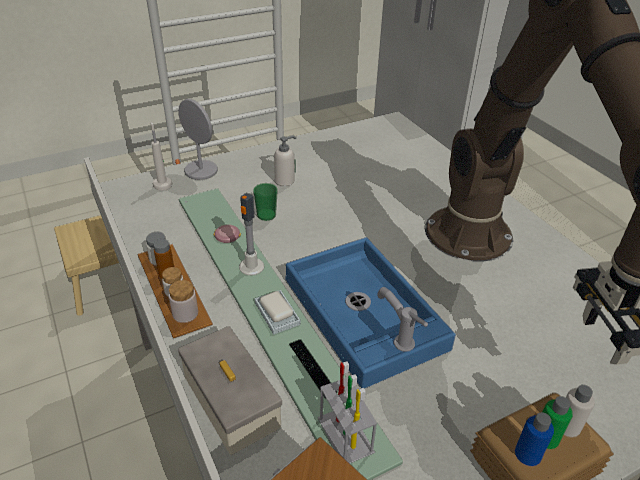

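View pics/top0.png

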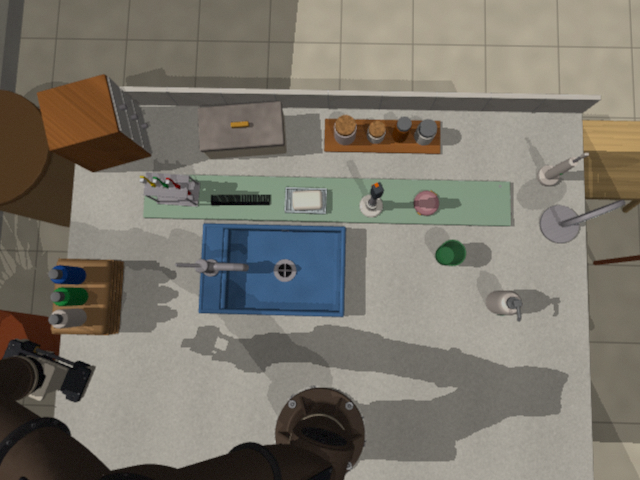

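View pics/wrist0.png

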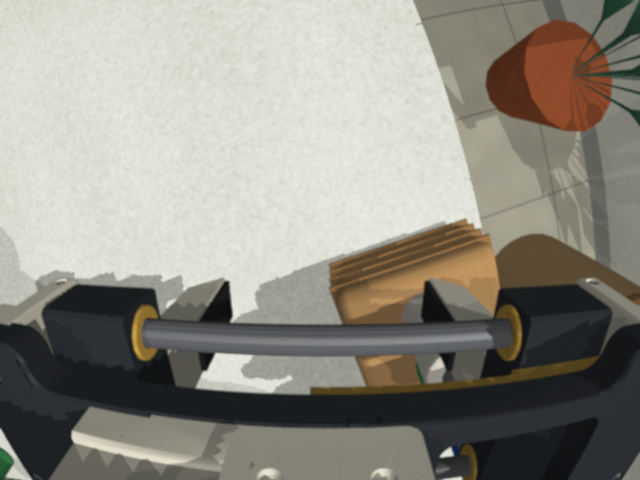

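The brush is at about (250,230) in scene and (372,195) in top, with orange visible on its camera-facing side. The drain is at (358,300) in scene and (285,270) in top. Next I'll zoom in and measure.

```bash
cat > h.py <<'E'
import numpy as np, cv2
from cell import ctrl, imaging
def pix2ray(c,u,v):
    K=c["mtx"];T=c["T"]
    d=np.array([(u-K[0,2])/K[0,0],(v-K[1,2])/K[1,1],1.]);
    return T[:3,3],T[:3,:3]@d
def onz(c,u,v,z):
    o,d=pix2ray(c,u,v); return o+d*(z-o[2])/d[2]
def proj(c,p):
    T=c["T"];q=T[:3,:3].T@(np.asarray(p)-T[:3,3]);K=c["mtx"]
    return K[0,0]*q[0]/q[2]+K[0,2],K[1,1]*q[1]/q[2]+K[1,2]
def tri(c1,p1,c2,p2):
    o1,d1=pix2ray(c1,*p1);o2,d2=pix2ray(c2,*p2)
    A=np.stack([d1,-d2],1);s=np.linalg.lstsq(A,o2-o1,rcond=None)[0]
    a=o1+s[0]*d1;b=o2+s[1]*d2
    return (a+b)/2,np.linalg.norm(a-b)
def cloud(c):
    z=c["range_z"];v,u=np.mgrid[:480,:640];K=c["mtx"]
    P=np.stack([(u-K[0,2])/K[0,0]*z,(v-K[1,2])/K[1,1]*z,z],-1)
    return P@c["T"][:3,:3].T+c["T"][:3,3]
E
python3 - <<'E'
from h import *
for n,(u,v) in {"scene":(215,180),"top":(342,160)}.items():
    c=imaging.read_camera(n); im=c["color"]
    np.savez(f"{n}.npz",**c)
    w,h=(80,100) if n=="scene" else (60,60)
    cr=im[v:v+h,u:u+w,::-1]
    cv2.imwrite(f"pics/{n}_z.png",cv2.resize(cr,None,fx=6 if n=="scene" else 10,fy=6 if n=="scene" else 10,interpolation=cv2.INTER_NEAREST))
    hsv=cv2.cvtColor(im,cv2.COLOR_RGB2HSV)
    m=cv2.inRange(hsv,(5,180,130),(18,255,255))
    W=np.zeros_like(m);W[v:v+h,u:u+w]=1;m=m*W
    nn,l,st,ce=cv2.connectedComponentsWithStats(m)
    P=cloud(c)
    for i in range(1,nn):
        print(n,st[i],ce[i],np.median(P[l==i],0))
    # grip points: high z
    R=P[v:v+h,u:u+w].reshape(-1,3);z=c["range_z"][v:v+h,u:u+w].ravel()
    ok=(z>0)&(R[:,2]>0.17)&(R[:,2]<0.3)
    print(n,"grip",ok.sum(),R[ok].min(0),R[ok].max(0),np.median(R[ok],0))
E
```

```text
scene [242 196   5   3  10] [243.8 196.6] [ 0.64862775 -0.12404884  0.25113265]
scene [241 206   5   8  29] [243.31034483 209.27586207] [ 0.65398724 -0.11799681  0.21713837]
scene grip 351 [ 0.6235146  -0.13916275  0.17058532] [ 0.65973283 -0.10963871  0.25306177] [ 0.64425951 -0.11939312  0.21995933]
top [375 183   4   4  12] [376.25       184.66666667] [ 0.64458352 -0.12429279  0.24918996]
top grip 178 [ 0.62057906 -0.14311595  0.17011046] [ 0.64961637 -0.11274137  0.25498935] [ 0.63175795 -0.12587528  0.2472181 ]
```

View pics/scene_z.png

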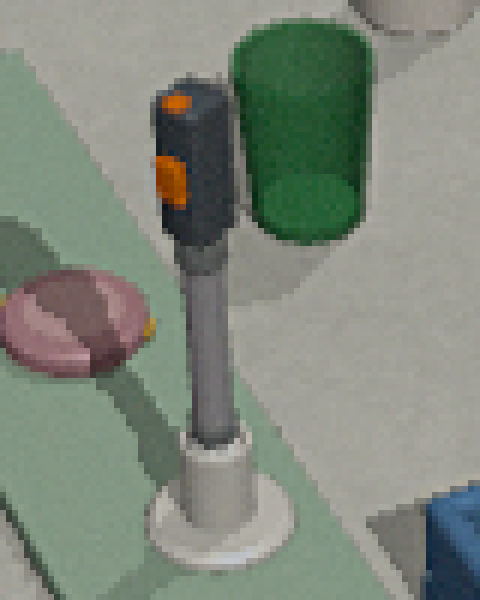

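View pics/top_z.png

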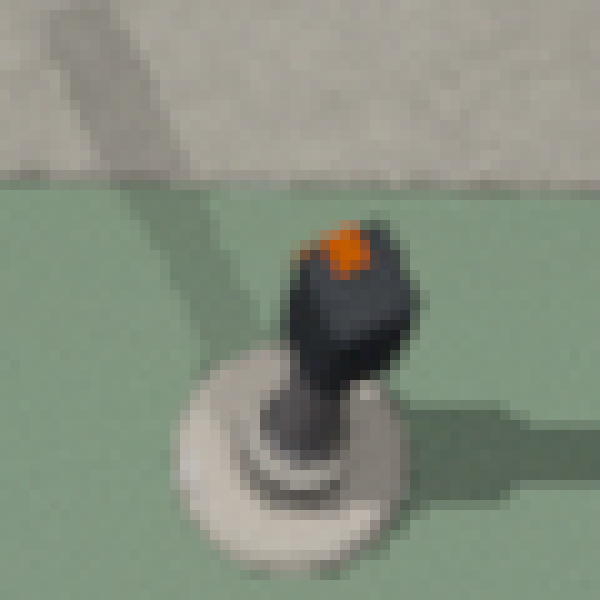

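Run:
```python
from h import *
S=dict(np.load("scene.npz"));T=dict(np.load("top.npz"))
inl=tri(S,(243.8,196.6),T,(376.25,184.67));print("inlay",inl)
# crop px -> image px
f=lambda c,n:(c[0]/6+215-.5+.5/6*0,c[1]/6+180-.5) if n=='s' else (c[0]/10+342-.5,c[1]/10+160-.5)
# top face corners in top view, z=.25
for c in [(350,225),(385,232),(412,300),(352,335),(310,262)]:
    print("topface",onz(T,*f(c,'t'),.25).round(4))
for c in [(180,82),(232,85),(158,112)]: print("scene topface",onz(S,*f(c,'s'),.25).round(4))
print("cup foot top view",onz(T,*f((294,462),'t'),.018), "cup rim", onz(T,*f((296,447),'t'),.065))
print("cup foot scene",onz(S,*f((222,519),'s'),.018))
# drain
for n,c in (("s",S),("t",T)):
    hsv=cv2.cvtColor(c["color"],cv2.COLOR_RGB2HSV)
    m=cv2.inRange(hsv,(0,0,0),(180,90,255))
    u,v=(358,300) if n=='s' else (285,270)
    W=np.zeros_like(m);W[v-22:v+22,u-22:u+22]=1;m*=W
    nn,l,st,ce=cv2.connectedComponentsWithStats(m)
    i=l[v-7:v+7,u-10:u+10];i=np.bincount(i[i>0]).argmax()
    print(n,st[i],ce[i],onz(c,st[i][0]+st[i][2]/2-.5,st[i][1]+st[i][3]/2-.5,.018))
```

```text
inlay (array([ 0.64634133, -0.12442327,  0.24941979]), np.float64(0.002890476425681941))
topface [ 0.6514 -0.1242  0.25  ]
topface [ 0.6499 -0.1326  0.25  ]
topface [ 0.6335 -0.1393  0.25  ]
topface [ 0.6246 -0.1251  0.25  ]
topface [ 0.6422 -0.1147  0.25  ]
scene topface [ 0.6407 -0.1377  0.25  ]
scene topface [ 0.6224 -0.1263  0.25  ]
scene topface [ 0.6566 -0.1218  0.25  ]
cup foot top view [ 0.63659282 -0.12722428  0.018     ] cup rim [ 0.63209876 -0.12456886  0.065     ]
cup foot scene [ 0.64043581 -0.12639407  0.018     ]
s [345 292  26  19 368] [357.80978261 300.91847826] [0.45127754 0.11602258 0.018     ]
t [273 259  24  23 420] [284.65       270.08095238] [0.44574946 0.11472224 0.018     ]
```

The brush is at about (0.638, -0.126) with the button roughly towards +x. The drain is at about (0.448, 0.115). I'll go above the brush for a closer look.

Request:
play_rows(
  plan=[
    [[0, 0, -0.12, 0, 0, 0, 1], [0, 0, -0.12, 0, 0, 0, 1], [0, 0, -0.12, 0, 0, 0, 1], [-0.0757, -0.063, 0, 0, 0, 0, 1], [-0.0757, -0.063, 0, 0, 0, 0, 1], [-0.0757, -0.063, 0, 0, 0, 0, 1], [-0.0757, -0.063, 0, 0, 0, 0, 1], [-0.0757, -0.063, 0, 0, 0, 0, 1], [-0.0757, -0.063, 0, 0, 0, 0, 1], [-0.0757, -0.063, 0, 0, 0, 0, 1], [-0.0757, -0.063, 0, 0, 0, 0, 1], [-0.0757, -0.063, 0, 0, 0, 0, 1], [-0.0757, -0.063, 0, 0, 0, 0, 1], [-0.0757, -0.063, 0, 0, 0, 0, 1], [-0.0757, -0.063, 0, 0, 0, 0, 1], [-0.0757, -0.063, 0, 0, 0, 0, 1], [-0.0757, -0.063, 0, 0, 0, 0, 1], [-0.0757, -0.063, 0, 0, 0, 0, 1], [-0.0757, -0.063, 0, 0, 0, 0, 1], [-0.0757, -0.063, 0, 0, 0, 0, 1]],
  ],
)

```text
time_s: 2.75
eef_pos: [0.6382, -0.1261, 0.4146]
eef_rot: [-0.518, -3.099, -0.0]
force: [-0.2, 0.8, 0.4]
grip_width: 0.0918
```

Request:
play_rows(
  plan=[
    [[0, 0, 0, 0, 0, 0.29, 1], [0, 0, 0, 0, 0, 0.29, 1], [0, 0, 0, 0, 0, 0.29, 1], [0, 0, 0, 0, 0, 0.29, 1], [0, 0, 0, 0, 0, 0.29, 1], [0, 0, 0, 0, 0, 0.29, 1], [0, 0, 0, 0, 0, 0.29, 1], [0, 0, 0, 0, 0, 0, 1], [0, 0, 0, 0, 0, 0, 1]],
  ],
)

```text
time_s: 3.88
eef_pos: [0.6375, -0.1249, 0.4146]
eef_rot: [-2.013, -2.411, 0.0]
force: [0.5, 0.5, -0.8]
grip_width: 0.0917
```

Run:
```python
from h import *
from scipy.spatial.transform import Rotation as R
s=ctrl.read_state();print(s["eef_pos"],R.from_rotvec(s["eef_rot"]).as_matrix().round(3),s["joint_pos"].round(2),s["force"])
c=imaging.read_camera("wrist");np.savez("w1.npz",**c)
cv2.imwrite("pics/w1.png",c["color"][:,:,::-1])
print(c["T"].round(4))
```

```text
[ 0.63745774 -0.12492305  0.41462863] [[-0.179  0.984 -0.   ]
 [ 0.984  0.179  0.   ]
 [ 0.    -0.    -1.   ]] [-0.35  0.47  0.8   1.23 -0.33  1.58  0.57] [ 0.48289859  0.51109404 -0.75518423]
[[ 9.841e-01  1.709e-01  4.920e-02  6.246e-01]
 [ 1.779e-01 -9.450e-01 -2.743e-01 -4.970e-02]
 [-4.000e-04  2.787e-01 -9.604e-01  5.638e-01]
 [ 0.000e+00  0.000e+00  0.000e+00  1.000e+00]]
```

View pics/w1.png

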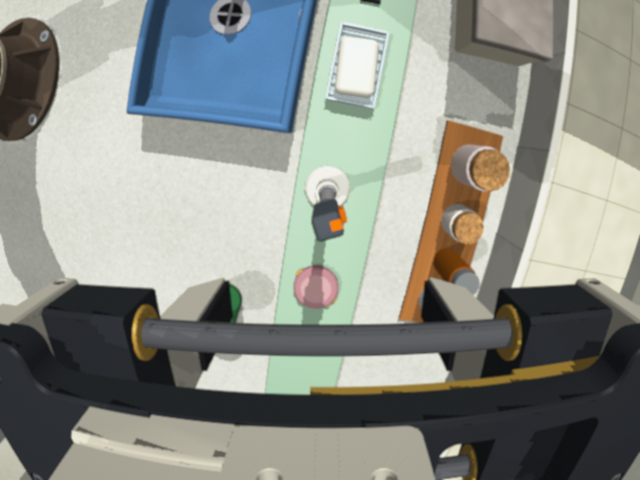

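The brush shows clearly at (328,220): cup at (327,188), button at (341,215), inlay at (336,226). Now I'll zoom and measure with the fisheye model.

```bash
cat >> h.py <<'E'
def fray(c,u,v):
    K=c["mtx"];x=u-K[0,2];y=v-K[1,2];r=np.hypot(x,y)+1e-9;t=r/K[0,0]
    d=np.array([np.sin(t)*x/r,np.sin(t)*y/r,np.cos(t)])
    return c["T"][:3,3],c["T"][:3,:3]@d
def fonz(c,u,v,z):
    o,d=fray(c,u,v);return o+d*(z-o[2])/d[2]
E
python3 - <<'E'
from h import *
c=dict(np.load("w1.npz"))
im=c["color"];u,v,w,h=296,160,64,90
cv2.imwrite("pics/w1z.png",cv2.resize(im[v:v+h,u:u+w,::-1],None,fx=6.5,fy=6.5,interpolation=cv2.INTER_CUBIC))
cv2.imwrite("pics/w1g.png",cv2.resize(im[v+35:v+85,u+5:u+61,::-1],None,fx=12,fy=12,interpolation=cv2.INTER_CUBIC))
hsv=cv2.cvtColor(im,cv2.COLOR_RGB2HSV)
m=cv2.inRange(hsv,(5,180,100),(18,255,255));m[:, :300]=0;m[:,360:]=0;m[:195]=0;m[245:]=0
nn,l,st,ce=cv2.connectedComponentsWithStats(m)
for i in range(1,nn): print(st[i],ce[i],fonz(c,*ce[i],.25),fonz(c,*ce[i],.215))
E
```

```text
[330 207  16  24 180] [338.28888889 220.54444444] [ 0.64771253 -0.12083184  0.25      ] [ 0.65029585 -0.12876451  0.215     ]
```

View pics/w1g.png

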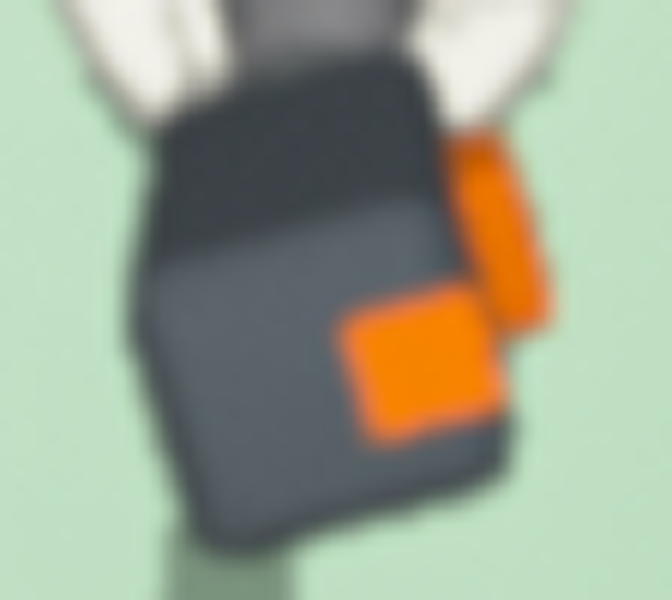

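View pics/w1z.png

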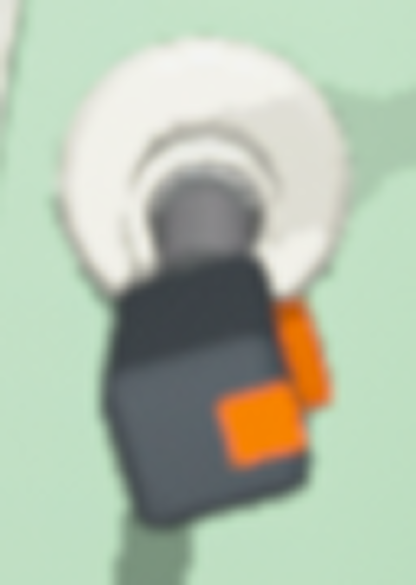

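Run:
```python
from h import *
c=dict(np.load("w1.npz"))
g=lambda X,Y:(( X+.5)/12-.5+301,(Y+.5)/12-.5+195)
k=lambda X,Y:(( X+.5)/6.5-.5+296,(Y+.5)/6.5-.5+160)
C=np.array([fonz(c,*g(*p),.25) for p in [(152,268),(432,197),(510,470),(208,555)]])
print(C.round(4),"centre",C.mean(0))
dx=(C[1]-C[0]+C[2]-C[3])/2;dy=(C[0]-C[3]+C[1]-C[2])/2
print(np.linalg.norm(dx),np.linalg.norm(dy),np.degrees(np.arctan2(dx[1],dx[0])),np.degrees(np.arctan2(-dy[0],dy[1])))
I=[fonz(c,*g(*p),.25) for p in [(335,320),(465,283),(505,408),(372,447)]]
e=I[1]-I[0]+I[2]-I[3];print("inlay",np.mean(I,0),np.degrees(np.arctan2(e[1],e[0])))
B=fonz(c,*g(550,320),.225);B2=fonz(c,*g(500,130),.205);print("button tops",B,B2)
f=[fonz(c,*k(*p),.02) for p in[(62,190),(348,190)]];print("foot",np.mean(f,0),np.linalg.norm(f[1]-f[0]), fonz(c,*k(200,38),.018))
r=[fonz(c,*k(*p),.065) for p in[(130,215),(280,215)]];print("rim",np.mean(r,0),np.linalg.norm(r[1]-r[0]),fonz(c,*k(202,124),.065))
```

```text
[[ 0.6258 -0.1215  0.25  ]
 [ 0.6447 -0.1128  0.25  ]
 [ 0.654  -0.1317  0.25  ]
 [ 0.6334 -0.142   0.25  ]] centre [ 0.63946382 -0.12699469  0.25      ]
0.021914361791467378 0.021512933767374107 25.729502787570546 23.33665886717675
inlay [ 0.64603761 -0.12512689  0.25      ] 26.896589404157336
button tops [ 0.65714089 -0.12576536  0.225     ] [ 0.65198639 -0.11527479  0.205     ]
foot [ 0.63956186 -0.12847305  0.02      ] 0.06494909529145122 [ 0.63231975 -0.09479602  0.018     ]
rim [ 0.63927025 -0.12721287  0.065     ] 0.031283104406745026 [ 0.63524898 -0.10849652  0.065     ]
```

Request:
play_rows(
  plan=[
    [[0, 0, 0, 0, 0, -0.25, 1], [0, 0, 0, 0, 0, -0.25, 1], [-0.0055, 0.002, 0.08, 0, 0, 0, 1], [0, 0, 0.08, 0, 0, 0, 1], [0, 0, 0.08, 0, 0, 0, 1], [0, 0, 0.04, 0, 0, 0, 1], [0, 0, 0, 0, 0, 0, 1], [0, 0, 0, 0, 0, 0, 1]],
  ],
)

```text
time_s: 4.92
eef_pos: [0.64, -0.1274, 0.2759]
eef_rot: [1.684, 2.65, 0.001]
force: [0.6, 0.5, 0.2]
grip_width: 0.0917
```

Run:
```python
from h import *
from scipy.spatial.transform import Rotation as R
s=ctrl.read_state();M=R.from_rotvec(s["eef_rot"]).as_matrix();print(s["eef_pos"],M.round(4),s["joint_pos"].round(2))
print("tool delta to axis",(M.T@(np.array([.6395,-.127,.204])-s["eef_pos"])).round(4),"yaw",np.degrees(np.arctan2(M[1,1],M[0,1])))
c=imaging.read_camera("wrist");np.savez("w2.npz",**c)
cv2.imwrite("pics/w2.png",c["color"][:,:,::-1])
```

```text
[ 0.64004807 -0.12737817  0.27592735] [[-4.246e-01  9.054e-01  1.500e-03]
 [ 9.054e-01  4.246e-01 -2.000e-04]
 [-9.000e-04  1.300e-03 -1.000e+00]] [-0.33  0.51  0.7   1.48 -0.34  1.27  0.85]
tool delta to axis [ 0.0006 -0.0004  0.0719] yaw 25.126945783970783
```

View pics/w2.png

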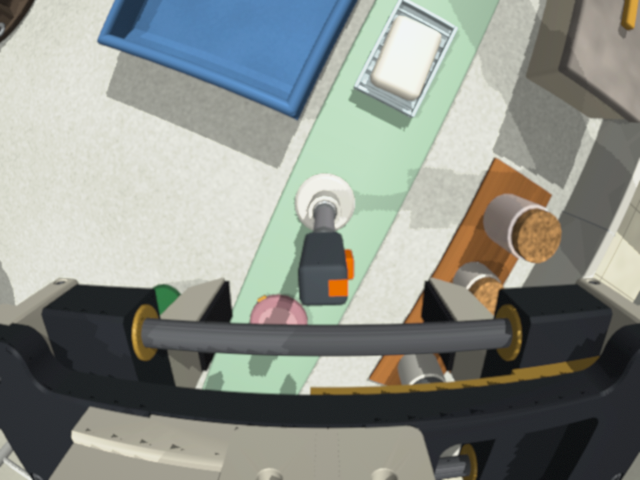

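Grip is square in view, about 1 mm left of the jaw centre. Descending, then closing.

Request:
play_rows(
  plan=[
    [[0.001, -0.0016, 0.048, 0, 0, 0, 1], [0, 0, 0.048, 0, 0, 0, 1], [0, 0, 0.048, 0, 0, 0, 1], [0, 0, 0, 0, 0, 0, 1], [0, 0, 0, 0, 0, 0, 1]],
  ],
)

```text
time_s: 5.6
eef_pos: [0.6394, -0.1273, 0.2044]
eef_rot: [1.685, 2.649, 0.001]
force: [-0.3, 0.4, 0.1]
grip_width: 0.0919
```

Run:
```python
from h import *
s=ctrl.read_state();print(s["eef_pos"],s["force"],s["grip_width"])
for n in("scene","wrist"):
    c=imaging.read_camera(n)
    im=c["color"][160:290,190:310] if n=="scene" else c["color"]
    cv2.imwrite(f"pics/{n}3.png",cv2.resize(im[:,:,::-1],None,fx=4 if n=="scene" else 1,fy=4 if n=="scene" else 1))
```

```text
[ 0.63940611 -0.12734293  0.20435179] [-0.2656657   0.38625323  0.1284395 ] 0.09191040899180243
```

View pics/scene3.png

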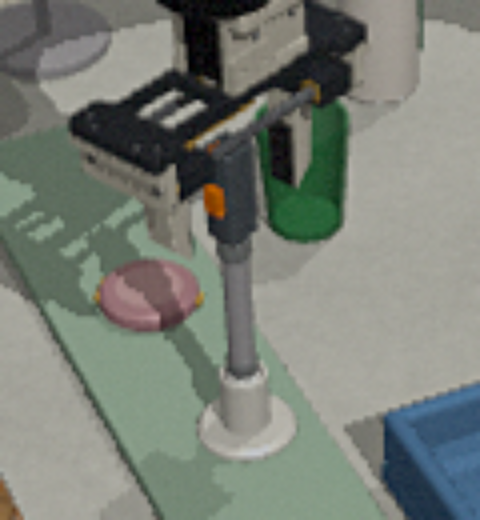

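View pics/wrist3.png

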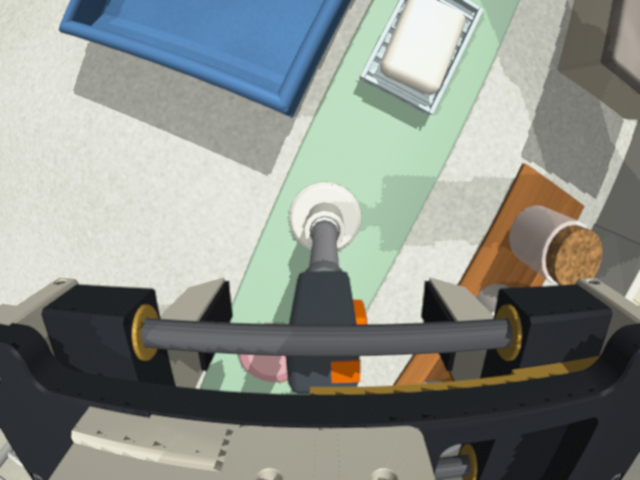

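Brush is centred between the fingers. Closing to press the button.

Request:
play_rows(
  plan=[
    [[0, 0, 0, 0, 0, 0, -1], [0, 0, 0, 0, 0, 0, -1], [0, 0, 0, 0, 0, 0, -1], [0, 0, 0, 0, 0, 0, -1], [0, 0, 0, 0, 0, 0, -1], [0, 0, 0, 0, 0, 0, -1], [0, 0, 0, 0, 0, 0, -1], [0, 0, 0, 0, 0, 0, -1]],
  ],
)

```text
time_s: 6.7
eef_pos: [0.6384, -0.1271, 0.2027]
eef_rot: [-1.686, -2.65, 0.0]
force: [-0.6, -0.1, 1.0]
grip_width: 0.0261
```

Run:
```python
from h import *
s=ctrl.read_state();print(s["eef_pos"],s["force"],s["grip_width"])
```

```text
[ 0.63839916 -0.12709668  0.20266285] [-0.5518929  -0.09907619  0.97766969] 0.026078506916811416
```

Width 26.1 mm means the button is fully in. Pulling 70 mm first.

Request:
play_rows(
  plan=[
    [[0, 0, -0.02, 0, 0, 0, -1], [0, 0, -0.02, 0, 0, 0, -1], [0, 0, -0.02, 0, 0, 0, -1], [0, 0, -0.02, 0, 0, 0, -1], [0, 0, -0.02, 0, 0, 0, -1], [0, 0, -0.02, 0, 0, 0, -1], [0, 0, -0.02, 0, 0, 0, -1], [0, 0, 0, 0, 0, 0, -1], [0, 0, 0, 0, 0, 0, -1]],
  ],
)

```text
time_s: 7.82
eef_pos: [0.6388, -0.127, 0.2728]
eef_rot: [1.686, 2.65, 0.0]
force: [-0.0, -0.3, -0.5]
grip_width: 0.0259
```

```bash
cat > look.py <<'E'
from h import *
import sys
t=sys.argv[1]
s=ctrl.read_state();print(s["time_s"],s["eef_pos"],s["force"],s["grip_width"])
for n in("scene","wrist","top"):
    c=imaging.read_camera(n);np.savez(f"{n}{t}.npz",**c)
    if n=="top": continue
    im=c["color"][140:290,190:310] if n=="scene" else c["color"][:,100:560]
    k=480/im.shape[0]
    cv2.imwrite(f"pics/{n}_{t}.png",cv2.resize(im[:,:,::-1],None,fx=k,fy=k))
a=cv2.imread(f"pics/scene_{t}.png");b=cv2.imread(f"pics/wrist_{t}.png")
cv2.imwrite(f"pics/both_{t}.png",cv2.resize(np.hstack([a,b]),None,fx=.93,fy=.93))
s=ctrl.read_state();print(s["time_s"],s["eef_pos"],s["force"],s["grip_width"])
E
python3 look.py 4
```

```text
7.825 [ 0.63878992 -0.126996    0.27276767] [-0.01718795 -0.29872765 -0.50323639] 0.025882332128455122
7.975 [ 0.63877218 -0.1269831   0.27257193] [0.15107231 0.02689958 0.03921018] 0.02592413042456466
```

View pics/both_4.png

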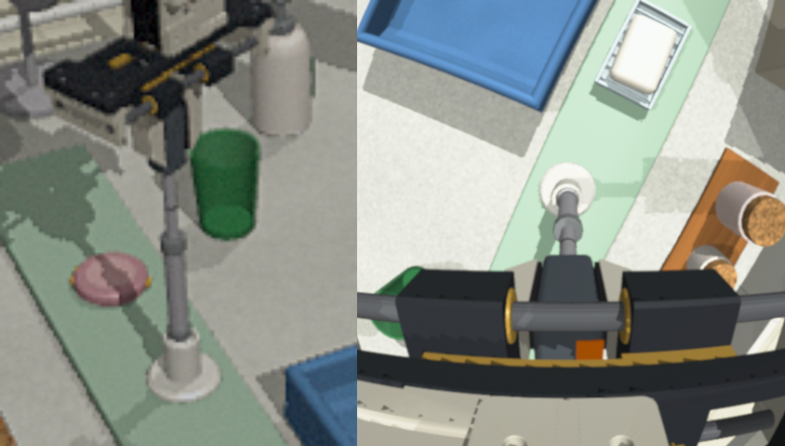

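The handle is drawn about 70 mm and the tube is still in the cup. Next 9.3 mm.

Request:
play_rows(
  plan=[
    [[0, 0, -0.006, 0, 0, 0, -1], [0, 0, -0.006, 0, 0, 0, -1], [0, 0, -0.0046, 0, 0, 0, -1], [0, 0, -0.002, 0, 0, 0, -1], [0, 0, 0, 0, 0, 0, -1], [0, 0, 0, 0, 0, 0, -1]],
  ],
)

```text
time_s: 8.72
eef_pos: [0.6386, -0.127, 0.2821]
eef_rot: [-1.686, -2.651, -0.0]
force: [-1.0, -0.1, 0.3]
grip_width: 0.0261
```

```bash
python3 look.py 5
python3 - <<'E'
from h import *
z=[];f=[]
for i in range(6):
    imaging.read_camera("scene");s=ctrl.read_state();z.append(s["eef_pos"][2]);f.append(s["force"][2])
print(np.round(z,4),np.round(f,2),np.mean(z),np.mean(f))
# collar top vs earlier: compare scene imgs at collar
a=np.load("scene4.npz")["color"].astype(int);b=np.load("scene5.npz")["color"].astype(int)
A=a[205:275,225:265].astype(np.float32).mean(2);B=b[205:275,225:265].astype(np.float32).mean(2)
print(cv2.phaseCorrelate(A,B))
E
```

```text
8.725 [ 0.63855472 -0.12702169  0.28213358] [-1.00461355 -0.07064287  0.26618705] 0.026095356876825685
8.875 [ 0.63856722 -0.12703176  0.28204686] [-0.97450144 -0.47245052 -0.09157389] 0.025603381785087854
[0.282  0.282  0.282  0.282  0.2821 0.282 ] [-0.2   1.06 -0.2   0.92 -0.26  0.51] 0.28202877784397895 0.30614389119737556
((0.07148057401931496, 0.08220512548390957), 0.962600713968277)
```

View pics/both_5.png

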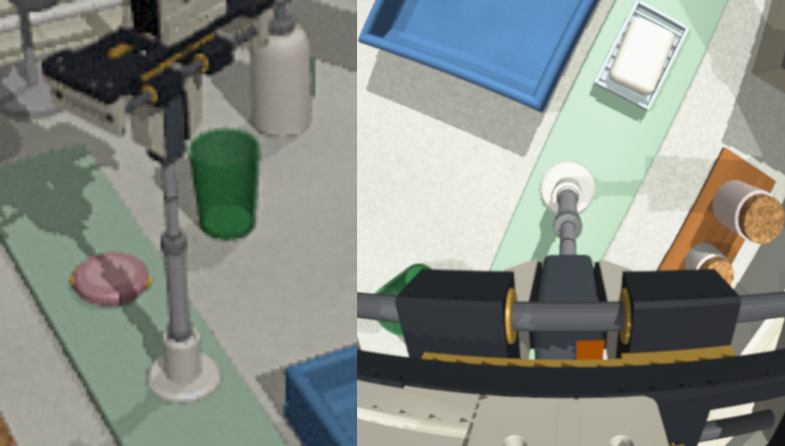

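Drawn 79.3 mm, inside the 78.5 to 80 mm window, and the tube has not moved (0.08 px). Releasing.

Request:
play_rows(
  plan=[
    [[0, 0, 0, 0, 0, 0, 1], [0, 0, 0, 0, 0, 0, 1], [0, 0, 0, 0, 0, 0, 1], [0, 0, 0, 0, 0, 0, 1], [0, 0, 0, 0, 0, 0, 1], [0, 0, 0, 0, 0, 0, 1]],
  ],
)

```text
time_s: 9.93
eef_pos: [0.6386, -0.127, 0.282]
eef_rot: [-1.686, -2.651, 0.0]
force: [-0.3, 0.1, 1.0]
grip_width: 0.0812
```

```bash
python3 look.py 6
```

```text
9.925 [ 0.6386011  -0.12697505  0.28201589] [-0.26364673  0.14733697  1.0182783 ] 0.08123881824230703
10.075 [ 0.63862055 -0.12694251  0.28203768] [-0.19011792 -0.97791871  0.15134515] 0.09018151556468142
```

View pics/both_6.png

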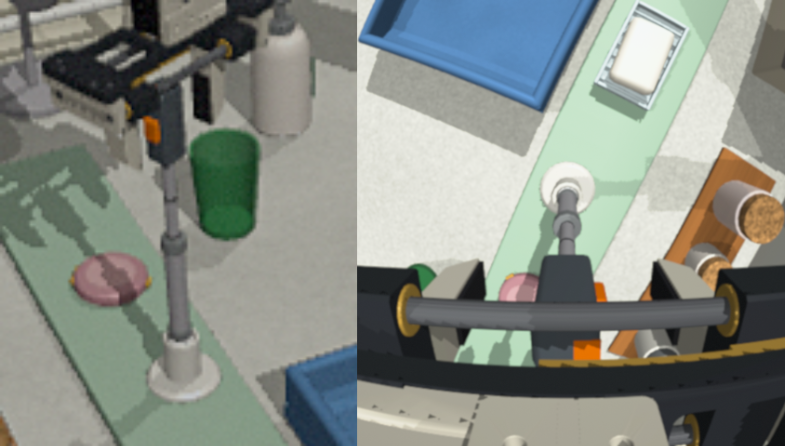

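Run:
```python
from h import *
a=cv2.imread("pics/wrist3.png")[260:400,270:390];b=np.load("wrist6.npz")["color"][260:400,270:390,::-1]
cv2.imwrite("pics/cmp6.png",cv2.resize(np.hstack([a,b]),None,fx=3.3,fy=3.3,interpolation=cv2.INTER_CUBIC))
for x in(a,b):
    m=cv2.inRange(cv2.cvtColor(x.copy(),cv2.COLOR_BGR2HSV),(5,180,80),(18,255,255))
    for r in range(40,66,4):
        q=np.where(m[r])[0];print(r+260,(q.min()+270,q.max()+270) if len(q) else None)
```

```text
300 (np.int64(357), np.int64(358))
304 (np.int64(354), np.int64(362))
308 (np.int64(354), np.int64(363))
312 (np.int64(355), np.int64(364))
316 (np.int64(356), np.int64(364))
320 (np.int64(356), np.int64(365))
324 (np.int64(358), np.int64(360))
300 None
304 None
308 (np.int64(356), np.int64(364))
312 (np.int64(356), np.int64(365))
316 (np.int64(357), np.int64(365))
320 (np.int64(358), np.int64(366))
324 (np.int64(363), np.int64(363))
```

View pics/cmp6.png

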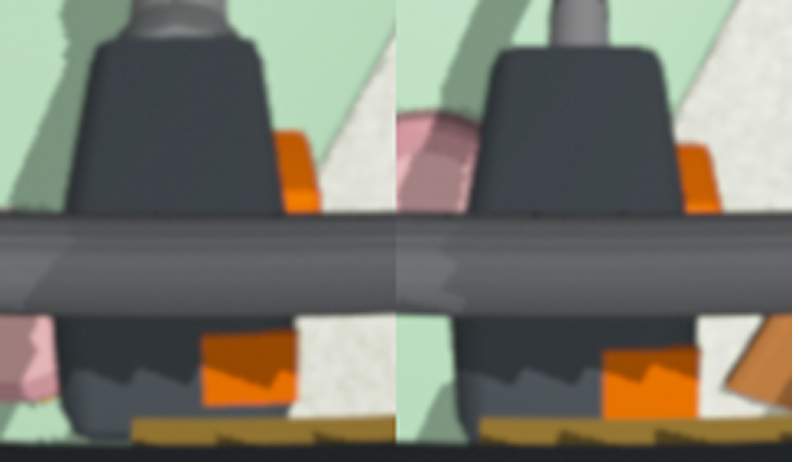

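The button is fully out again: it protrudes about 9 px here and showed about 10 px before pressing. I'll rise, turn 90° and look.

Request:
play_rows(
  plan=[
    [[0, 0, -0.07, 0, 0, 0, 1], [0, 0, -0.09, 0, 0, 0, 1], [0, 0, -0.02, 0, 0, 0, 1], [0, 0, 0, 0, 0, 0.3, 1], [0, 0, 0, 0, 0, 0.3, 1], [0, 0, 0, 0, 0, 0.3, 1], [0, 0, 0, 0, 0, 0.3, 1], [0, 0, 0, 0, 0, 0.3, 1], [0, 0, 0, 0, 0, 0.3, 1], [0, 0, 0, 0, 0, 0.3, 1], [0, 0, 0, 0, 0, 0.3, 1], [0, 0, 0, 0, 0, 0.3, 1], [0, 0, 0, 0, 0, 0.3, 1], [0, 0, 0, 0, 0, 0, 1], [0, 0, 0, 0, 0, 0, 1]],
  ],
)

```text
time_s: 11.95
eef_pos: [0.6385, -0.1269, 0.3717]
eef_rot: [-3.065, -0.688, 0.001]
force: [-0.3, 0.1, -0.1]
grip_width: 0.0916
```

```bash
python3 look.py 7
python3 - <<'E'
from h import *
from scipy.spatial.transform import Rotation as R
s=ctrl.read_state();M=R.from_rotvec(s["eef_rot"]).as_matrix();print(M.round(3),s["joint_pos"].round(2),"yaw",np.degrees(np.arctan2(M[1,1],M[0,1])))
print((M.T@(np.array([.6395,-.127,.283])-s["eef_pos"])).round(4))
c=np.load("wrist7.npz");cv2.imwrite("pics/w7.png",c["color"][:,:,::-1]);print(c["T"].round(3))
E
```

```text
11.95 [ 0.63852022 -0.12691274  0.3716777 ] [-0.32047817  0.06225444 -0.05403488] 0.09160546786908343
12.1 [ 0.6385647  -0.12699945  0.37202754] [0.61220054 0.58235617 0.06617167] 0.09174372172245422
[[ 0.905  0.426  0.   ]
 [ 0.426 -0.905  0.   ]
 [ 0.    -0.    -1.   ]] [-0.5   0.58  1.13  1.33 -0.52  1.54 -0.56] yaw -64.81342446888998
[0.0008 0.0004 0.089 ]
[[ 0.426 -0.868 -0.255  0.708]
 [-0.905 -0.409 -0.118 -0.094]
 [-0.002  0.28  -0.96   0.521]
 [ 0.     0.     0.     1.   ]]
```

View pics/w7.png

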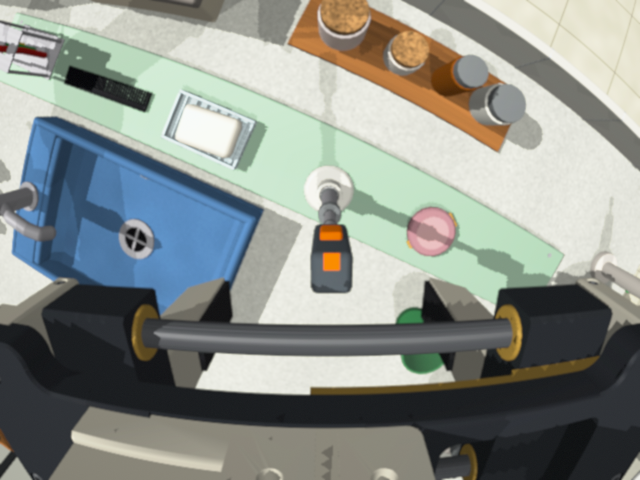

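View pics/scene_7.png

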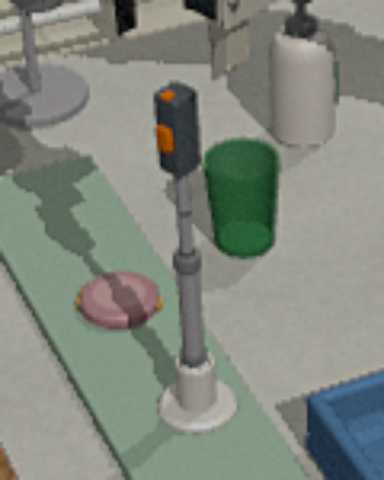

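Brush fully drawn out, grip at (331,262). Measuring the grip centre for the regrasp.

Run:
```python
from h import *
from scipy.spatial.transform import Rotation as R
c=dict(np.load("wrist7.npz"));im=c["color"]
u,v=300,215
cv2.imwrite("pics/w7z.png",cv2.resize(im[v:v+85,u:u+65,::-1],None,fx=7,fy=7,interpolation=cv2.INTER_CUBIC))
hsv=cv2.cvtColor(im,cv2.COLOR_RGB2HSV)
m=cv2.inRange(hsv,(5,180,80),(18,255,255));m[:215]=0;m[300:]=0;m[:,:300]=0;m[:,370:]=0
n,l,st,ce=cv2.connectedComponentsWithStats(m)
s=ctrl.read_state();M=R.from_rotvec(s["eef_rot"]).as_matrix()
for i in range(1,n):
    if st[i][4]<20: continue
    for z in(.33,.295):
        p=fonz(c,*ce[i],z);print(st[i],ce[i],z,p,"tool",(M.T@(p-s["eef_pos"])).round(4))
for (a,b,z) in[(314,253,.33),(351,253,.33),(312,290,.33),(351,290,.33)]:
    p=fonz(c,a,b,z);print(p,(M.T@(p-s["eef_pos"])).round(4))
tip=s["eef_pos"]; print("cam in tool",M.T@(c["T"][:3,3]-tip))
```

```text
[320 225  23  15 322] [330.65838509 232.31055901] 0.33 [ 0.66149654 -0.11774315  0.33      ] tool [0.0247 0.0014 0.042 ]
[320 225  23  15 322] [330.65838509 232.31055901] 0.295 [ 0.65303577 -0.12210105  0.295     ] tool [0.0152 0.0017 0.077 ]
[324 253  16  17 271] [331.47232472 260.9704797 ] 0.33 [ 0.64706597 -0.12508665  0.33      ] tool [0.0085 0.0019 0.042 ]
[324 253  16  17 271] [331.47232472 260.9704797 ] 0.295 [ 0.63596013 -0.13079059  0.295     ] tool [-0.004   0.0023  0.077 ]
[ 0.64716483 -0.11456146  0.33      ] [ 0.0131 -0.0076  0.042 ]
[ 0.65570953 -0.1326993   0.33      ] [0.0131 0.0125 0.042 ]
[ 0.62674418 -0.12266063  0.33      ] [-0.0089 -0.0089  0.042 ]
[ 0.63606642 -0.14248481  0.33      ] [-0.0089  0.013   0.042 ]
cam in tool [ 0.07661266 -0.00051963 -0.14890304]
```

View pics/w7z.png

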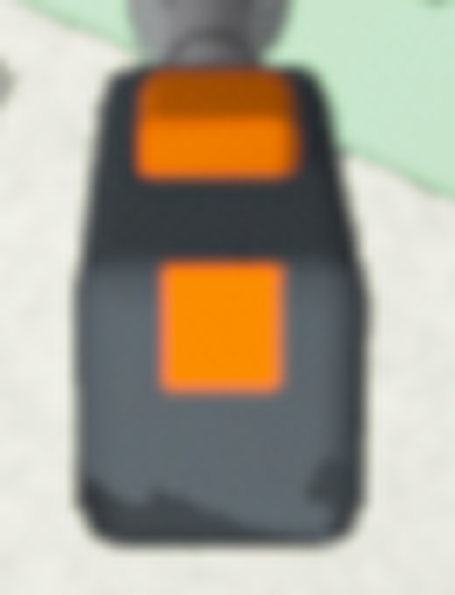

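Request:
play_rows(
  plan=[
    [[0.001, 0.0025, 0.05, 0, 0, 0, 1], [0, 0, 0.05, 0, 0, 0, 1], [0, 0, 0.05, 0, 0, 0, 1], [0, 0, 0.027, 0, 0, 0, 1], [0, 0, 0, 0, 0, 0, 1], [0, 0, 0, 0, 0, 0, 1], [0, 0, 0, 0, 0, 0, -1], [0, 0, 0, 0, 0, 0, -1], [0, 0, 0, 0, 0, 0, -1], [0, 0, 0, 0, 0, 0, -1], [0, 0, 0, 0, 0, 0, -1], [0, 0, 0, 0, 0, 0, -1], [0, 0, 0, 0, 0, 0, -1], [0, 0, 0, 0, 0, 0, -1]],
  ],
)

```text
time_s: 13.85
eef_pos: [0.6396, -0.128, 0.2835]
eef_rot: [3.066, 0.682, 0.0]
force: [0.6, 0.9, -0.2]
grip_width: 0.0239
```

```bash
python3 look.py 8
```

```text
13.85 [ 0.63964014 -0.12798759  0.28349711] [ 0.63209622  0.90696581 -0.23385904] 0.023927250242888137
14.0 [ 0.63960358 -0.12800396  0.28353534] [ 0.10675437  0.19754972 -0.62748882] 0.02357479515320028
```

View pics/both_8.png

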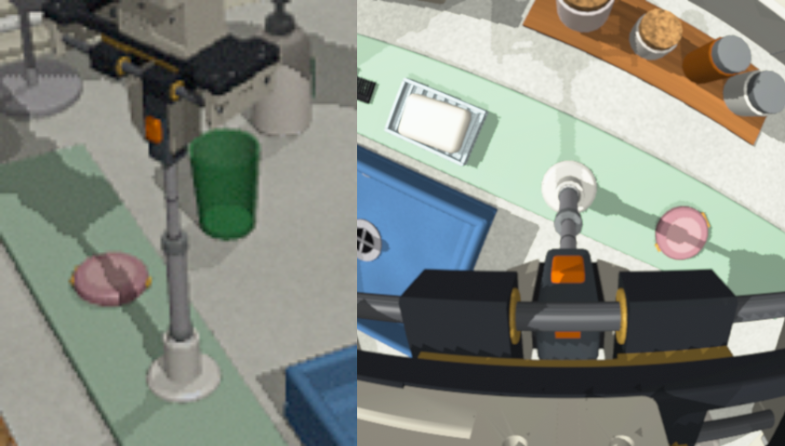

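Grasped at 24 mm on the plain faces with the button still out. Lifting slowly.

Request:
play_rows(
  plan=[
    [[0, 0, -0.01, 0, 0, 0, -1], [0, 0, -0.015, 0, 0, 0, -1], [0, 0, -0.02, 0, 0, 0, -1], [0, 0, -0.025, 0, 0, 0, -1], [0, 0, -0.025, 0, 0, 0, -1], [0, 0, -0.025, 0, 0, 0, -1], [0, 0, -0.025, 0, 0, 0, -1], [0, 0, -0.025, 0, 0, 0, -1], [0, 0, -0.025, 0, 0, 0, -1], [0, 0, -0.015, 0, 0, 0, -1], [0, 0, -0.01, 0, 0, 0, -1], [0, 0, 0, 0, 0, 0, -1], [0, 0, 0, 0, 0, 0, -1]],
  ],
)

```text
time_s: 15.62
eef_pos: [0.6395, -0.1277, 0.3931]
eef_rot: [-3.066, -0.682, 0.001]
force: [0.1, -0.2, -2.1]
grip_width: 0.024
```

```bash
python3 look.py 9
python3 - <<'E'
from h import *
from scipy.spatial.transform import Rotation as R
s=ctrl.read_state();M=R.from_rotvec(s["eef_rot"]).as_matrix();print(M.round(4),s["joint_pos"].round(2))
c=dict(np.load("wrist7.npz"));print("drain wrist7",fonz(c,136.5,239.5,.018))
c=dict(np.load("wrist9.npz"));cv2.imwrite("pics/w9.png",c["color"][:,:,::-1])
E
```

```text
15.625 [ 0.63949753 -0.12774421  0.39310609] [ 0.06724334 -0.16097925 -2.14520306] 0.023999372423272224
15.775 [ 0.63950714 -0.12775555  0.39316843] [ 0.09743379 -0.37464695 -1.15370962] 0.023671158296350574
[[ 9.057e-01  4.240e-01 -5.000e-04]
 [ 4.240e-01 -9.057e-01  2.000e-04]
 [-4.000e-04 -4.000e-04 -1.000e+00]] [-0.49  0.58  1.14  1.28 -0.52  1.59 -0.57]
drain wrist7 [0.44853972 0.11040255 0.018     ]
```

View pics/both_9.png

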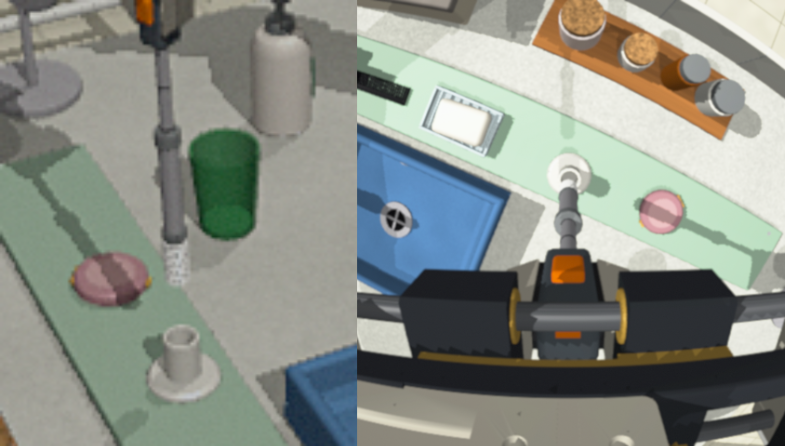

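View pics/w9.png

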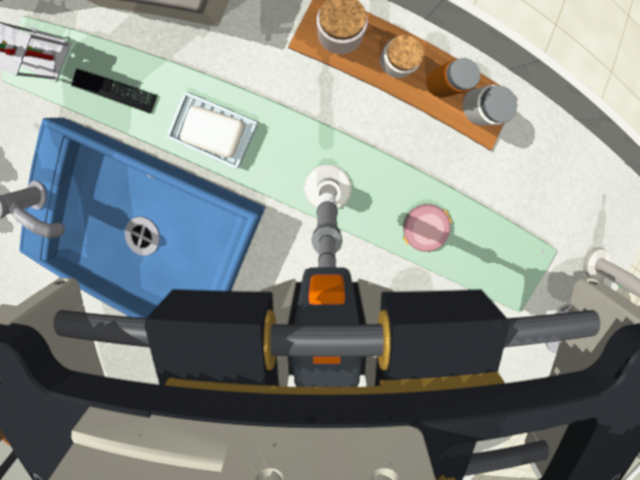

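Lifted clear at full length, with the cup empty. Moving over the drain, estimated at about (0.448, 0.114).

Request:
play_rows(
  plan=[
    [[-0.005, -0.021, 0, 0, 0, 0, -1], [-0.01, -0.042, 0, 0, 0, 0, -1], [-0.0142, -0.06, 0, 0, 0, 0, -1], [-0.0142, -0.06, 0, 0, 0, 0, -1], [-0.0142, -0.06, 0, 0, 0, 0, -1], [-0.0142, -0.06, 0, 0, 0, 0, -1], [-0.0142, -0.06, 0, 0, 0, 0, -1], [-0.0142, -0.06, 0, 0, 0, 0, -1], [-0.0142, -0.06, 0, 0, 0, 0, -1], [-0.0126, -0.053, 0, 0, 0, 0, -1], [-0.01, -0.042, 0, 0, 0, 0, -1], [-0.005, -0.021, 0, 0, 0, 0, -1], [0, 0, 0, 0, 0, 0, -1], [0, 0, 0, 0, 0, 0, -1], [0, 0, 0, 0, 0, 0, -1]],
  ],
)

```text
time_s: 17.65
eef_pos: [0.4486, 0.1125, 0.3935]
eef_rot: [3.067, 0.68, 0.0]
force: [0.6, -1.0, -3.1]
grip_width: 0.0239
```

```bash
python3 look.py 10
python3 - <<'E'
from h import *
for n in("scene","top","wrist"):
    c=dict(np.load(f"{n}10.npz"));cv2.imwrite(f"pics/{n}10.png",c["color"][:,:,::-1])
E
```

```text
17.65 [0.44859015 0.112536   0.39349013] [ 0.62033948 -0.9629361  -3.09434001] 0.02388238597096487
17.8 [0.44851451 0.11275308 0.39348899] [ 0.99203082 -0.17873724 -2.4879408 ] 0.0243707277100206
```

View pics/scene10.png

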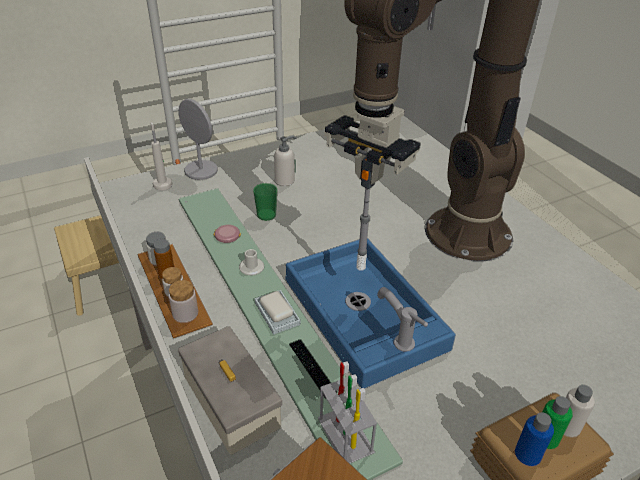

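View pics/wrist10.png

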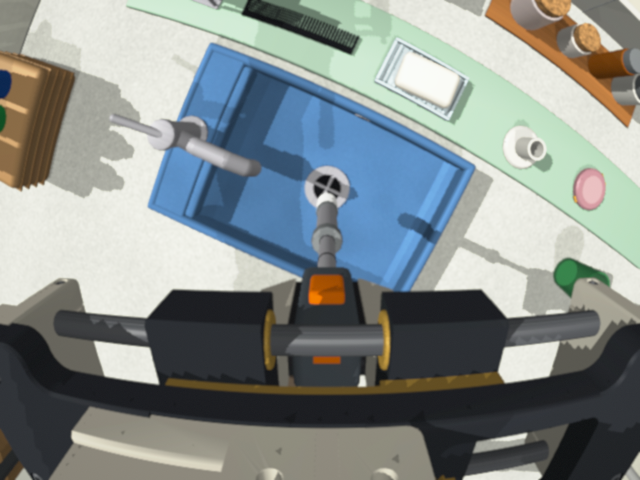

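View pics/top10.png

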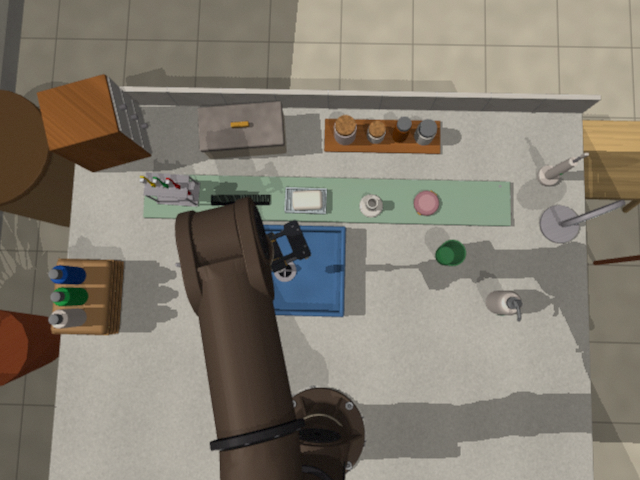

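Run:
```python
from h import *
w=dict(np.load("wrist10.npz"));s=dict(np.load("scene10.npz"))
cv2.imwrite("pics/a10.png",np.hstack([cv2.resize(w["color"][155:255,285:370,::-1],None,fx=4.5,fy=4.5,interpolation=cv2.INTER_CUBIC),cv2.resize(s["color"][210:310,320:405,::-1],None,fx=4.5,fy=4.5,interpolation=cv2.INTER_CUBIC)]))
P=np.load("scene10.npz")["range_z"]
C=cloud(s)
for v in range(190,274,8):
    row=C[v,345:385];ok=(row[:,2]>.1)
    if ok.any(): print(v,row[ok].mean(0).round(4),ok.sum())
```

```text
190 [0.4504 0.1162 0.3584] 5
198 [0.4517 0.1168 0.338 ] 5
206 [0.4501 0.117  0.3159] 5
214 [0.5155 0.2113 0.3788] 9
222 [0.4526 0.12   0.2741] 8
230 [0.5178 0.2157 0.3419] 9
238 [0.4526 0.1193 0.2269] 7
246 [0.4522 0.1194 0.2028] 8
254 [0.4518 0.1195 0.1781] 9
262 [0.4526 0.1192 0.153 ] 9
```

View pics/a10.png

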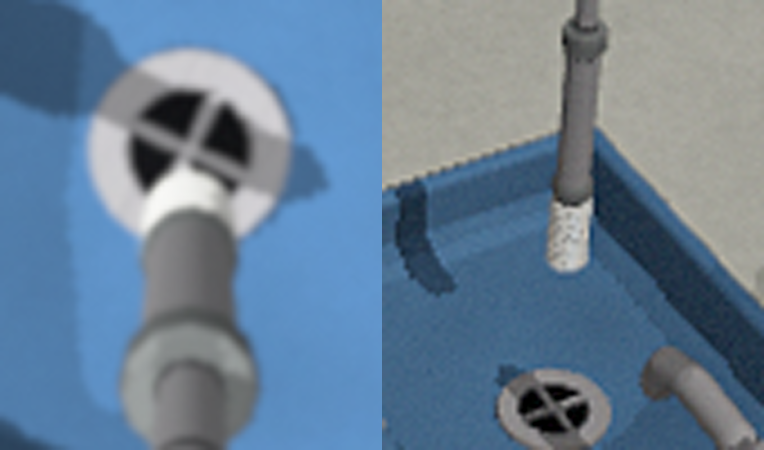

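Run:
```python
from h import *
w=dict(np.load("wrist10.npz"));s=dict(np.load("scene10.npz"));t=dict(np.load("top.npz"))
W=lambda x,y:(x/4.5+285-.4,y/4.5+155-.4); S=lambda x,y:((x-382.5)/4.5+320-.4,y/4.5+210-.4)
print("drain wrist",fonz(w,*W(190,146),.018),"scene",onz(s,*S(554,411),.018))
def tri2(r1,r2):
    (o1,d1),(o2,d2)=r1,r2
    k=np.linalg.lstsq(np.stack([d1,-d2],1),o2-o1,rcond=None)[0]
    a=o1+k[0]*d1;b=o2+k[1]*d2;return (a+b)/2,np.linalg.norm(a-b)
print("drain tri",tri2(fray(w,*W(190,146)),pix2ray(s,*S(554,411))))
for z in(.132,):
    print("bristle end scene",onz(s,*S(568,263),z),"wrist col",fonz(w,*W(188,190),z))
print("collar scene",onz(s,*S(584,40),.132+.15))
```

```text
drain wrist [0.44896453 0.11352995 0.018     ] scene [0.45067775 0.11605846 0.018     ]
drain tri (array([0.44863239, 0.11325528, 0.01454889]), np.float64(0.0002729028406391048))
bristle end scene [0.45092237 0.11811784 0.132     ] wrist col [0.45366785 0.11622554 0.132     ]
collar scene [0.4519616  0.11739425 0.282     ]
```

The bristles are within about 2 mm of the drain centre in both views, about 0.13 m up, and the brush is vertical. I'll do a last steadiness check and hand in.

Run:
```python
from h import *
from cell import workorder
a=np.load("scene.npz")["color"].astype(int)
c=imaging.read_camera("scene");b=c["color"].astype(int)
d=np.abs(a-b).max(2)
for n,(u,v,w,h) in dict(compact=(212,222,30,24),tumbler=(254,190,24,25),soapdish=(255,290,45,40),comb=(288,338,40,55),rack=(318,390,55,60),pump=(274,145,22,40)).items(): print(n,np.median(d[v:v+h,u:u+w]),np.mean(d[v:v+h,u:u+w]>60))
s=ctrl.read_state();print(s["time_s"],s["eef_pos"],s["force"],s["grip_width"],abs(s["qd"]).max())
print(workorder.close_job())
```

```text
compact 5.0 0.013888888888888888
tumbler 6.0 0.0
soapdish 3.0 0.0
comb 17.0 0.0
rack 4.0 0.0
pump 3.0 0.0
17.85 [0.44847485 0.11285214 0.39349253] [-1.58879737  0.44489655 -2.35744578] 0.024175598196628713 0.005194073602794023
the job is handed in; nothing more can be done
None
```

The brush is locked at full length and hanging upright over the drain, held on its plain faces. I handed the job in at 17.9 s; no verdict was reported.

**What I did:**
- **Extending:** I squeezed the grip along brush x (26.1 mm opening, button fully in) and drew the handle up 79.3 mm. The tube did not move in the cup. I then opened the jaws, and the button sprang out to about its original protrusion (9 px against 10 px before).
- **Lifting:** I turned the gripper 90°, took hold of the plain faces (24 mm opening, button free), lifted the brush 110 mm straight out and carried it over the sink.

**Last checks:**
- **Height and angle:** the bristle end is at about z = 0.13 m, above the 0.062 m rim. The brush is vertical within measurement, the joints are nearly still, and nothing but the gripper touches it.
- **Position:** the scene camera puts the bristles about 2 mm from the drain's centre. The arm's own position agrees, about 2 mm to the other side. A rougher single-ray estimate from the wrist camera gave about 5 mm.
- **Other things:** the compact, tumbler, soap dish, comb, rack and pump look unchanged in the scene camera. The comb area differs a little in brightness, which I take to be the arm's shadow.
- **Lock:** I judged it from the button's protrusion and from the brush keeping its full length when lifted. There was no direct reading of it.

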